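# Close the split bearing housing and hold it shut

### The job

One green bearing cap has fallen over in the parts lane: stand it up on its flat joint face in the lane, beside the other two caps. Then take that cap, fit it over the two dowels of the lower bearing housing on its pallet, and press it down against the spring pins until the two joint faces meet flush; finish while still holding it pressed shut, because the pins lift it open if you let go. Leave the other caps and everything else lying on the bench undisturbed.

Things in the scene. Friction and masses are not known exactly. Their poses are not given: they have to be found in the camera images.
- cap: Fallen green bearing cap: foot plate 50 (x) x 120 (y) x 16 mm, central block 50 (x) x 56 (y) mm on it, 60 mm in all, 0.36 to 0.56 kg. Origin at its middle, 30 mm above the joint face; z from joint face to top, y along the feet. Starts lying on a side, x axis up, 50 mm high as it lies, top roughly towards the robot, y roughly along the lane, in any of the lane's three places.
- cap_face (a point): Centre of the fallen cap's flat joint face (underside). A half bore 44 mm wide runs along the cap's x through this face; 12 mm holes run through the feet along z at y +-46 mm. Same under a half turn about z. Tipped up about its lower joint-face edge, the cap falls upright by itself once within about 40 degrees of upright.
- lane: Parts lane fixed on the bench: black floor mat 4 mm thick, 141 (x) x 500 (y) mm, with aluminium rails 8 mm thick along both long edges, rail tops 14 mm above the bench, 125 mm clear between them. Origin at its centre on the bench surface; y along the lane. Three places 165 mm apart along it.
- spare_a: Standing neighbour cap in the lane, same shape as the fallen cap and same axes, z up. Leave alone.
- spare_b: The other standing neighbour cap, the same. Leave alone.
- housing: Green lower bearing housing, 50 (x) x 120 (y) mm, fixed on a dark pallet 80 x 160 x 10 mm. Flat joint face 60 mm above the bench; a 36 mm bearing lying along x stands 18 mm above it (clears the cap's bore). Steel dowels, 10 mm, at y +-46 mm stand 22 mm above the face, last 6 mm tapered to 4 mm. Origin at its centre on the bench, z up, y along the dowel line. Cap fits either way round.
- housing_face (a point): Centre of the lower housing's joint face, between the dowels, 60 mm above the bench. The cap is closed when cap_face is here.
- pins (a joint): Four brass spring pins (8 mm, at x +-17, y +-31 mm) rising together 8 mm above the lower housing's joint face: 0 = fully out, grows as they are pressed, 0.008 m = level with the joint face (cap flush). The springs push with 8 N when out and 14 N when flush, more than the cap weighs.
- mallet: Mallet with a red rubber head (64 mm diameter, 100 mm long) and a wooden handle, lying on the bench; origin on the bench under the head. Leave alone.
- punch: Brass drift punch 22 mm in diameter, 90 mm tall, standing; origin at the centre of its foot. Leave alone.
- lagging_ring: Orange lagging ring, 100 mm outside diameter, 30 mm high, lying flat; origin at the centre of its underside. Leave alone.
- pliers_case: Chrome pliers case 75 by 190 by 34 mm, lying; origin at the centre of its underside. Leave alone.
Not all that is in view belongs to the job. Leave any purple look-alike of the cap alone.

How it is judged:
On the way:
1. the fallen cap stands upright on its joint face in the lane (angle between cap's own z axis and vertical below 0.1 rad and height (world z) of cap between 0.028 and 0.041 m and x of cap in the frame of lane between -0.075 and 0.075 m and y of cap in the frame of lane between -0.27 and 0.27 m), for 0.2 s.
At the end, for the whole second after the job is handed in: The cap is on the dowels of the lower housing, its joint face centred within 3 mm and less than 2 mm above the housing's joint face, level within 0.05 rad and in line within 0.06 rad (either way round), pressed on with more than 9 N, still, and the robot is still touching and pressing it (horizontal distance between cap_face and housing_face below 0.003 m and z of cap_face in the frame of housing_face between -0.003 and 0.002 m and angle between cap's own z axis and vertical below 0.05 rad and angle between the y axis of cap and the y axis of housing, either way round below 0.06 rad and contact force between cap and housing above 9 N and contact force between any of the fingers, the arm and cap above 3 N and linear speed of cap below 0.02 m/s); the arm keeps its last pose, push and grip.
It fails at once if another cap is pushed more than 30 mm or tipped (distance of any of spare_a, spare_b from where it was at the start of the episode above 0.03 m or angle between any of spare_a, spare_b's own z axis and vertical above 0.3 rad).
It fails at once if a loose tool, ring or case is pushed more than 30 mm or tipped (distance of any of mallet, punch, lagging_ring, pliers_case from where it was at the start of the episode above 0.03 m or angle between any of mallet, punch, lagging_ring, pliers_case's own z axis and vertical above 0.3 rad).
It also fails if it takes over 54 s, if anything falls off the work surface, if the arm or the gripper's body presses on something with over 40 N, if the wrist force passes 120 N, or if a joint passes its speed limit or range.

### The arm

A 6-joint arm with a two-finger parallel gripper is mounted at the origin on the work surface. World frame = base frame: x ahead of the robot, y to its left, z up, the work surface at z = 0. Lengths are in m, angles in rad, forces in N, time in s.
With the tool pointing down it reaches from about 0.375 to 0.9 m from the base axis. Payload 3.1 kg.
Tool frame: the origin (TCP) lies midway between the tips of the shut fingers; the grasp point (between the pads) lies 19 mm behind it; x points along the fingers, z is the direction in which the jaws open and shut, and the axes are right-handed (so a half turn about x gives the same grasp; the last joint's range is limited). The gripper opens to 85 mm and grips with 20 to 120 N. Pads are 22 mm wide; open, the fingers measure 114 mm over their backs; the gripper's body (76 mm by 85 mm) begins 54 mm behind the grasp point. The pads swing forward as they close: fully open they stand 13 mm farther back than shut.
Start: joints at [-1.399, 0.527, 1.433, -0, 1.181, -0.178], TCP at [0.215, -0.587, 0.231] pointing down, gripper open.
Joint ranges: [-3.08, 3.08], [-0.75, 2.2], [0.22, 2.44], [-1.43, 4.57], [0, 2.65], [-2.85, 2.85]. Speed limits (rad/s): [2.79, 2.79, 3.14, 3.14, 3.14, 3.14].

### API

Orientations are given as a unit quaternion [x, y, z, w].
In Python, from station import status, snapshot, camera_params, ticket gives the robot as it stands.
- The arm moves only by the tool arm_command, never from a script. Its argument "series" is a list that holds one entry, the list of rows, each a list of 4 numbers: the shift along the tool's x, y, z in mm, then the turn about the tool's x in rad. A call has 1 to 10 rows; each row shifts and turns the commanded pose from where the row before left it, along the tool's axes as they then stand; what a row does not reach is not made up. A row lasts 1/10 s, in which the tool goes at most 50 mm and 8.59 degrees, less where a joint would pass 70% of its speed; a pose out of reach is approached as far as the arm can. A call is refused whole if a number of a shift passes 50 or a number of a turn 0.15, either way. A call with a gripper value outside its range is refused whole. "jaw" is the opening in per cent of the stroke, from 0 (shut) to 100 (fully open), set as the call begins (left out, the last holds). The fingers move at their own pace and stop on an object; "force" is the grip in N (left out, the last holds). Time passes only in rows, so rows that do not move let the fingers close. It gives the time, the measured TCP pose, the force and the opening at its end, in the units of the state.
- status.sense(): the state, without advancing time (a new reading comes with each control period).
- snapshot(name): name is "scene" or "top" or "wrist"; returns the picture (420x560x3 uint8, red, green, blue); there is no depth.
- camera_params(name): a dict with "fovy" (degrees; the focal length in pixels is half the picture's height over the tangent of half this angle, whatever the lens; pixels are square), "cx", "cy" (the principal point, pixels), "extrinsics" (4x4, takes a point from camera to world coordinates); the wrist camera has in their place "mount" (4x4, takes a point from camera to tool coordinates, whose origin is the TCP and whose axes are the tool frame's). Camera axes: x right, y down, z forward; pixel columns grow to the right and rows downward; lengths in m; the calibration is good to about 2 mm. A picture is of the moment at which its call begins: read the wrist's pose just before it. camera_params takes no time and is no camera call.
- ticket.sign_off(): hands the job in, once; it reports no verdict.
The state is a dict: "t": time; "q": joint angles; "qd": joint speeds; "tau": joint torques, N m; "tcp_pos": TCP position; "tool_rot": TCP orientation; "force": force on the tool from outside, world axes, zero at the start; "ft_torque": the same for the moment, N m; "finger_gap": opening from 0.0 (shut) to 1.0 (fully open).
Only numpy, scipy, OpenCV 4.12 (cv2) and the standard library are available. Lean on these libraries where they do the work, as an engineer would, in place of code of your own. Each camera call takes 0.05 s, during which the arm holds its last target. There are 200 camera calls.

## Working session

There is one attempt and no reset: what is moved stays moved. The work goes in short steps, Python scripts to look and compute and a tool call to move; the robot and the scene stay as the last step left them, time stands still between calls to the robot, and variables do not carry over. Pictures are saved under pics/ and viewed, about 8 in all and at most 12, crops included, and the job is handed in when it is done.

Besides the shell and the picture viewer there is one more tool, called after ">>>" by a JSON object that holds its "name" and its "arguments", one argument or row to a line. arm_command: Moves the arm, as the interface text tells. Its arguments: {"type":"object","properties":{"series":{"type":"array"},"jaw":{"type":"number"},"force":{"type":"number"}},"required":["series"]}

```bash
mkdir -p pics; ls
python3 - <<'E'
from station import status, snapshot, camera_params
import cv2, numpy as np
s=status.sense(); print({k:np.round(v,4).tolist() for k,v in s.items()})
for n in ["scene","top","wrist"]:
    p=camera_params(n); print(n,{k:np.round(v,4).tolist() for k,v in p.items()})
for n in ["scene","top"]:
    im=snapshot(n); cv2.imwrite(f"pics/{n}0.png",im[:,:,::-1])
E
```

```text
pics
{'t': 0.0, 'q': [-1.3984, 0.5285, 1.4339, 0.0, 1.1814, -0.1785], 'qd': [-0.0011, 0.0005, -0.0012, 0.0004, -0.0011, 0.0008], 'tau': [-0.0008, -44.2354, -17.8025, -0.0001, 0.0083, 0.0], 'tcp_pos': [0.2147, -0.5862, 0.2303], 'tool_rot': [0.4056, 0.5801, -0.4045, 0.5791], 'force': [-0.5866, -0.2489, 0.1184], 'ft_torque': [0.0245, 0.0022, -0.0108], 'finger_gap': 0.9992}
scene {'fovy': 50.0031, 'cx': 276.4312, 'cy': 216.8876, 'extrinsics': [[-0.8435, 0.4229, -0.3313, 0.8695], [0.5371, 0.6564, -0.5297, 0.6049], [-0.0065, -0.6247, -0.7808, 0.9713], [0.0, 0.0, 0.0, 1.0]]}
top {'fovy': 49.3448, 'cx': 286.8346, 'cy': 208.0956, 'extrinsics': [[0.026, -0.9932, 0.1132, 0.3249], [-0.9996, -0.0266, -0.0035, 0.0074], [0.0065, -0.113, -0.9936, 1.4691], [0.0, 0.0, 0.0, 1.0]]}
wrist {'fovy': 59.3705, 'cx': 282.9865, 'cy': 209.8751, 'mount': [[-0.0003, -0.3073, 0.9516, -0.142], [-0.0, -0.9516, -0.3073, 0.0784], [1.0, -0.0001, 0.0003, 0.0013], [0.0, 0.0, 0.0, 1.0]]}
```

View pics/scene0.png

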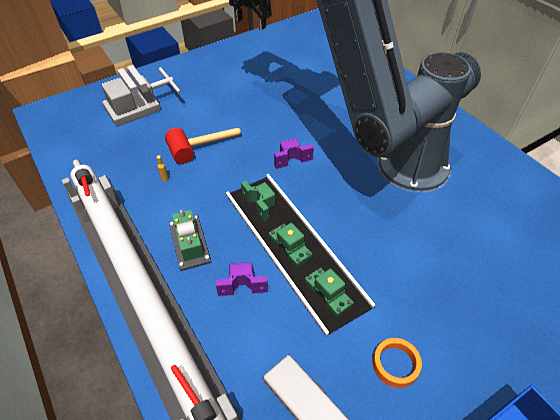

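View pics/top0.png

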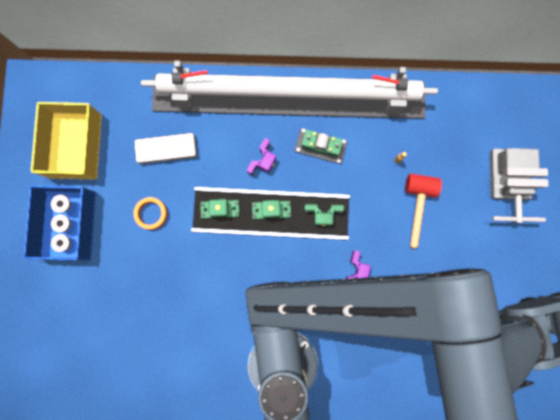

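Candidates for the cap: standing green spares at top-view pixels (219,209) and (271,209), green housing (322,145), purple look-alikes (262,157) and (360,266), and the lying green cap with its feet and bore outline showing at (324,214). By the description that last one is the fallen cap, at scene pixel (260,195). I'll check it in a crop and measure.

```bash
cat > h.py <<'E'
import numpy as np, cv2
from station import status, snapshot, camera_params
from scipy.spatial.transform import Rotation as Ro
def pose():
    s=status.sense(); T=np.eye(4); T[:3,:3]=Ro.from_quat(s['tool_rot']).as_matrix(); T[:3,3]=s['tcp_pos']; return s,T
def cam(name,T=None):
    p=camera_params(name); f=210/np.tan(np.radians(p['fovy'])/2)
    E=np.array(p['extrinsics']) if T is None else T@np.array(p['mount'])
    return f,p['cx'],p['cy'],E
def ray(c,uv,z):
    f,cx,cy,E=c; uv=np.atleast_2d(uv).astype(float)
    d=np.c_[(uv[:,0]-cx)/f,(uv[:,1]-cy)/f,np.ones(len(uv))]@E[:3,:3].T
    return E[:3,3]+d*((z-E[2,3])/d[:,2])[:,None]
def proj(c,P):
    f,cx,cy,E=c; q=(np.atleast_2d(P)-E[:3,3])@E[:3,:3]
    return np.c_[f*q[:,0]/q[:,2]+cx,f*q[:,1]/q[:,2]+cy]
def mask(im,lo,hi):
    return cv2.inRange(cv2.cvtColor(im,cv2.COLOR_RGB2HSV),np.array(lo),np.array(hi))
GREEN=((60,80,30),(88,255,255))
def blobs(m,amin):
    cs,_=cv2.findContours(m,cv2.RETR_EXTERNAL,cv2.CHAIN_APPROX_NONE)
    return sorted([c for c in cs if cv2.contourArea(c)>amin],key=cv2.contourArea,reverse=True)
E
python3 - <<'E'
from h import *
im=cv2.imread('pics/top0.png')[:,:,::-1].copy(); c=cam('top')
m=mask(im,*GREEN)
for b in blobs(m,60):
    x,y,w,h=cv2.boundingRect(b); r=cv2.minAreaRect(b)
    print('green',(x,y,w,h),cv2.contourArea(b),[np.round(v,1) for v in r], ray(c,[r[0]],0.05)[0].round(3))
# rails: white pixels around the lane
w=mask(im,(0,0,170),(180,60,255)); w[:180]=0; w[245:]=0; w[:,:185]=0; w[:,355:]=0
for b in blobs(w,20):
    r=cv2.minAreaRect(b); print('rail',[np.round(v,1) for v in r], ray(c,cv2.boxPoints(r),0.014).round(3).tolist())
s,T=pose(); print(T.round(4))
im2=cv2.imread('pics/scene0.png')
a=cv2.resize(im[170:250,185:360,::-1],None,fx=4,fy=4,interpolation=cv2.INTER_CUBIC)[:, :700]
b=cv2.resize(im2[165:235,150:325],(700,280),interpolation=cv2.INTER_CUBIC)
cv2.imwrite('pics/crop1.png',np.vstack([a,b]))
E
```

```text
green (252, 200, 39, 19) 527.0 [array([271., 209.]), array([18., 38.]), np.float64(90.0)] [0.482 0.052 0.05 ]
green (201, 199, 39, 20) 525.5 [array([219.9, 208.1]), array([18.2, 38.3]), np.float64(86.3)] [0.481 0.211 0.05 ]
green (304, 204, 40, 22) 372.5 [array([323.3, 214.8]), array([39. , 20.8]), np.float64(1.9)] [ 0.469 -0.112  0.05 ]
green (303, 130, 38, 26) 266.0 [array([321.7, 143. ]), array([37.1, 17.7]), np.float64(15.1)] [ 0.697 -0.103  0.05 ]
rail [array([269.5, 233.5]), array([157.3,   4.4]), np.float64(2.8)] [[0.406, 0.305, 0.014], [0.42, 0.305, 0.014], [0.409, -0.195, 0.014], [0.395, -0.195, 0.014]]
rail [array([271.5, 192.3]), array([155.3,   4. ]), np.float64(3.0)] [[0.54, 0.302, 0.014], [0.553, 0.302, 0.014], [0.541, -0.197, 0.014], [0.528, -0.196, 0.014]]
[[-4.000e-04  9.391e-01  3.437e-01  2.147e-01]
 [ 1.900e-03  3.437e-01 -9.391e-01 -5.863e-01]
 [-1.000e+00  3.000e-04 -1.900e-03  2.304e-01]
 [ 0.000e+00  0.000e+00  0.000e+00  1.000e+00]]
```

View pics/crop1.png

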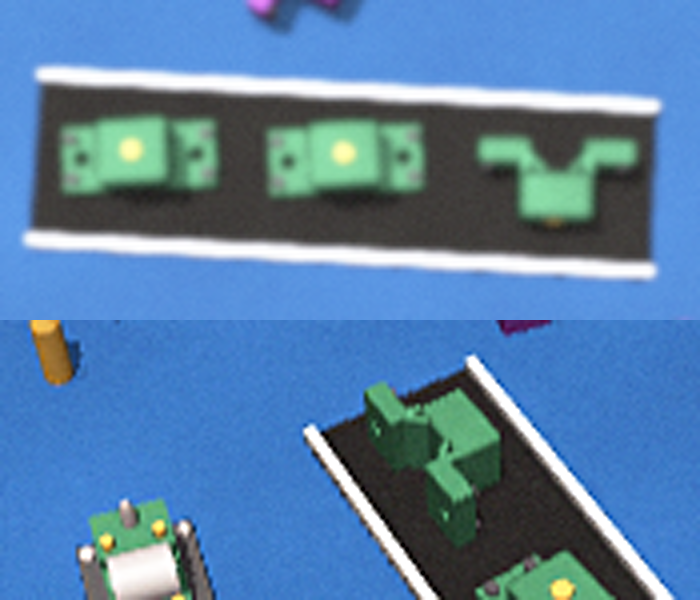

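The crop confirms it: the fallen cap at top pixel (323,215) lies at about (0.469, -0.112), with its joint face (bore notch) towards +x and its top towards the robot. The spares stand upright with the yellow dot on top, and the purple parts are outside the lane. Next I hover above it.

>>> {"name": "arm_command", "arguments": {
  "series": [
    [[0,0,0,0.13],[0,0,0,0.12],[0,0,0,0.12],[4,20,-40,0],[4,20,-40,0],[4,20,-40,0],[4,20,-40,0],[4,20,-40,0],[4,20,-40,0],[4,20,-40,0]]
  ]
}}

```text
t: 1.1
tcp_pos: [0.3605, -0.3079, 0.203]
tool_rot: [0.505, 0.495, -0.505, 0.495]
force: [0.4, 0.1, -0.6]
finger_gap: 1.0
```

>>> {"name": "arm_command", "arguments": {
  "series": [
    [[4,20,-40,0],[4,20,-40,0],[4,20,-40,0],[4,20,-40,0],[4,20,-40,0],[0,0,0,0],[0,0,0,0],[0,0,0,0]]
  ],
  "jaw": 100
}}

```text
t: 1.9
tcp_pos: [0.4637, -0.1124, 0.1832]
tool_rot: [-0.505, -0.495, 0.505, -0.495]
force: [0.4, -1.1, 0.3]
finger_gap: 0.998
```

Run:
```python
from h import *
s,T=pose(); im=snapshot('wrist'); cv2.imwrite('pics/w1.png',im[:,:,::-1]); np.save('w1.npy',T)
print(s['t'],T.round(4),s['force'].__class__); print(np.round(s['q'],3))
c=cam('wrist',T)
for b in blobs(mask(im,*GREEN),300):
    r=cv2.minAreaRect(b); print(cv2.boundingRect(b),cv2.contourArea(b),ray(c,[r[0]],0.054).round(4))
```

```text
1.9 [[-3.000e-04  9.998e-01 -1.980e-02  4.637e-01]
 [-3.000e-04 -1.980e-02 -9.998e-01 -1.124e-01]
 [-1.000e+00 -3.000e-04  3.000e-04  1.832e-01]
 [ 0.000e+00  0.000e+00  0.000e+00  1.000e+00]] <class 'numpy.ndarray'>
[-4.720e-01  4.040e-01  1.846e+00 -1.000e-03  8.910e-01  1.119e+00]
(11, 131, 160, 83) 9555.5 [[0.4867 0.0296 0.054 ]]
(205, 142, 163, 86) 7312.0 [[ 0.4742 -0.1169  0.054 ]]
```

View pics/w1.png

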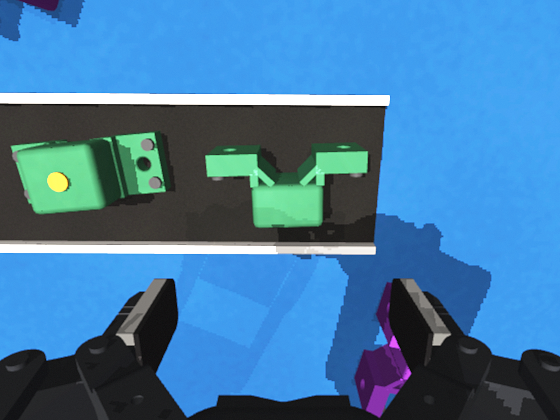

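The wrist view shows the cap lying alone: feet at cols 206–368, block at cols 253–324 and rows 186–227, rails at rows 100 and 248. Now the fine position.

Run:
```python
from h import *
im=cv2.imread('pics/w1.png')[:,:,::-1].copy(); T=np.load('w1.npy'); c=cam('wrist',T)
hsv=cv2.cvtColor(im,cv2.COLOR_RGB2HSV); g=mask(im,*GREEN)
for col in (225,275,288,305,345): print(col,[(r,int(hsv[r,col,2])) for r in range(138,236,3) if g[r,col]])
m=((g>0)&(hsv[:,:,2]>135)).astype(np.uint8); m[:,:190]=0
for b in blobs(m,100):
    r=cv2.minAreaRect(b); x,y,w,h=cv2.boundingRect(b); print((x,y,w,h),ray(c,[(x,y),(x+w,y+h)],0.054).round(4).tolist())
R=ray(c,[(206,165),(368,160),(253,215),(324,213),(288,227),(288,186)],0.054); print(R.round(4))
w=mask(im,(0,0,170),(180,60,255)); w[260:]=0
for b in blobs(w,200):
    p=b[:,0,:]; 
    for z in (0.014,): 
        q=cv2.boxPoints(cv2.minAreaRect(b)); print('rail',ray(c,q,z).round(4).tolist())
```

```text
225 [(147, 79), (150, 153), (153, 75), (156, 235), (159, 230), (162, 229), (165, 229), (168, 229), (171, 228), (174, 230)]
275 [(171, 53), (174, 61), (177, 62), (180, 62), (183, 73), (186, 184), (189, 219), (192, 231), (195, 231), (198, 231), (201, 230), (204, 229), (207, 229), (210, 213), (213, 213), (216, 214), (219, 214), (222, 212), (225, 104)]
288 [(174, 76), (177, 81), (180, 86), (183, 91), (186, 178), (189, 217), (192, 227), (195, 227), (198, 227), (201, 224), (204, 224), (207, 226), (210, 225), (213, 225), (216, 214), (219, 205), (222, 204), (225, 176)]
305 [(162, 95), (165, 93), (168, 91), (171, 92), (174, 87), (177, 232), (180, 232), (183, 233), (186, 187), (189, 216), (192, 227), (195, 226), (198, 226), (201, 225), (204, 226), (207, 224), (210, 222), (213, 221), (216, 222), (219, 202), (222, 204), (225, 160)]
345 [(144, 76), (147, 203), (150, 75), (153, 231), (156, 227), (159, 227), (162, 227), (165, 224), (168, 223), (171, 224)]
(205, 151, 163, 76) [[0.5016, -0.0572, 0.054], [0.4394, -0.1801, 0.054]]
[[ 0.4911 -0.057   0.054 ]
 [ 0.4925 -0.1774  0.054 ]
 [ 0.4512 -0.0903  0.054 ]
 [ 0.4517 -0.1454  0.054 ]
 [ 0.4407 -0.1173  0.054 ]
 [ 0.4738 -0.1178  0.054 ]]
rail [[0.5377, 0.1144, 0.014], [0.546, 0.1123, 0.014], [0.5379, -0.2008, 0.014], [0.5296, -0.2014, 0.014]]
rail [[0.4064, 0.1482, 0.014], [0.4172, 0.1454, 0.014], [0.4072, -0.197, 0.014], [0.3962, -0.1976, 0.014]]
```

The cap checks out: feet 120.4 mm apart, block 55 mm, face to top 60 mm, centre y -0.117, joint face x ≈ 0.500, nearly aligned with world y. I'll grip the block's y faces near the top end and swing it upright.

>>> {"name": "arm_command", "arguments": {
  "series": [
    [[0,-9,5,-0.03],[30,0,0,0],[30,0,0,0],[30,0,0,0],[30,0,0,0],[27,0,0,0],[15,0,0,0],[10,0,0,0],[5,0,0,0],[0,0,0,0]]
  ]
}}

```text
t: 2.95
tcp_pos: [0.4548, -0.1172, 0.0062]
tool_rot: [0.498, 0.502, -0.498, 0.502]
force: [-0.2, -0.4, 0.4]
finger_gap: 0.999
```

>>> {"name": "arm_command", "arguments": {
  "series": [
    [[0,0,0,0],[0,0,0,0],[0,0,0,0],[0,0,0,0],[0,0,0,0],[0,0,0,0],[0,0,0,0],[0,0,0,0]]
  ],
  "jaw": 0,
  "force": 30
}}

```text
t: 3.75
tcp_pos: [0.4553, -0.1165, 0.0072]
tool_rot: [0.497, 0.502, -0.497, 0.503]
force: [-0.0, -0.2, 6.7]
finger_gap: 0.652
```

>>> {"name": "arm_command", "arguments": {
  "series": [
    [[-10,0,0,0],[-15,0,0,0],[-15,0,0,0],[-15,0,0,0],[-5,0,0,0],[0,0,0,0],[0,0,0,0],[0,0,0,0],[0,0,0,0]]
  ],
  "jaw": 0,
  "force": 20
}}

```text
t: 4.65
tcp_pos: [0.4544, -0.1162, 0.0657]
tool_rot: [0.497, 0.503, -0.497, 0.502]
force: [0.5, 0.1, -4.9]
finger_gap: 0.65
```

Run:
```python
from h import *
s,T=pose(); print(s['t'],T[:3,3].round(4),s['force'].round(2),s['ft_torque'].round(3),s['finger_gap'])
im=snapshot('wrist'); sc=snapshot('scene'); np.save('w2.npy',T)
cv2.imwrite('pics/w2.png',np.hstack([im[60:360,100:460],cv2.resize(sc[140:265,185:335],(360,300),interpolation=cv2.INTER_CUBIC)])[:,:,::-1])
```

```text
4.65 [ 0.4544 -0.1162  0.0657] [ 0.5   0.14 -4.87] [0.059 0.059 0.004] 0.6497281239906588
```

View pics/w2.png

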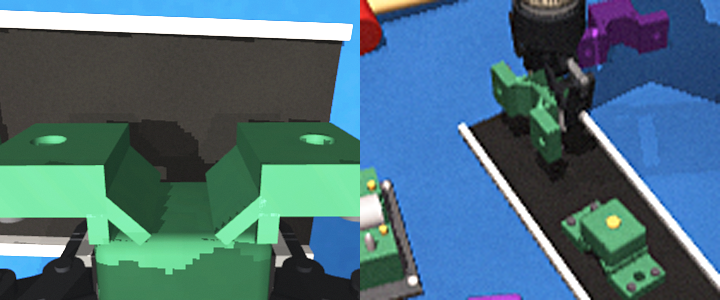

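The picture shows the cap gripped and lifted, still lying horizontally (joint face towards +x), so the pads hold it against turning. I'll use the far rail as a stop: press the lower joint-face edge against the rail's top corner and follow an arc, so the cap pivots in the pads.

>>> {"name": "arm_command", "arguments": {
  "series": [
    [[15,10,0,0],[20,16,0,0],[17,0,0,0],[0,5,0,0],[0,5,0,0],[0,0,0,0]]
  ]
}}

```text
t: 5.35
tcp_pos: [0.4875, -0.1146, 0.0141]
tool_rot: [0.497, 0.505, -0.499, 0.499]
force: [-5.1, -0.3, -5.4]
finger_gap: 0.653
```

>>> {"name": "arm_command", "arguments": {
  "series": [
    [[-5,4,0,0],[-5,4,0,0],[-4,5,0,0],[-4,5,0,0],[-3,6,0,0],[-2,6,0,0],[0,0,0,0]]
  ]
}}

```text
t: 6.05
tcp_pos: [0.523, -0.1163, 0.038]
tool_rot: [0.498, 0.502, -0.497, 0.504]
force: [-0.0, 0.2, -4.6]
finger_gap: 0.654
```

Run:
```python
from h import *
s,T=pose(); print(s['t'],T[:3,3].round(4),s['force'].round(2),s['ft_torque'].round(3),s['finger_gap'])
im=snapshot('wrist'); sc=snapshot('scene'); np.save('w3.npy',T)
cv2.imwrite('pics/w3.png',np.hstack([im[60:360,100:460],cv2.resize(sc[140:265,185:335],(360,300),interpolation=cv2.INTER_CUBIC)])[:,:,::-1])
```

```text
6.05 [ 0.523  -0.1163  0.038 ] [-0.04  0.23 -4.57] [ 0.004  0.03  -0.026] 0.6544249089417377
```

View pics/w3.png

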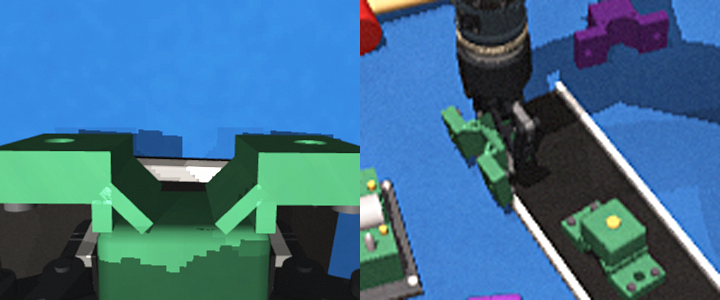

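Both pictures show the cap turned a little the right way: the joint-face strip shrank from rows 122–165 to 135–152 in the crop. It then slipped off over the rail top, as the force is back to weight only. I'll work out the tip angle from the row positions.

```bash
cat >> h.py <<'E'
def rows(th,L=45,h=27,gx=27):
    p=camera_params('wrist'); f=210/np.tan(np.radians(p['fovy'])/2); c=(f,p['cx'],p['cy'],np.array(p['mount']))
    d=np.array([np.sin(th),np.cos(th)]); u=np.array([-np.cos(th),np.sin(th)]); G=np.array([-gx,0.])
    P=[np.r_[(G+L*d+k*u)/1e3,z] for k in (50-h,-h) for z in (-.05,.05)]
    P.append(np.r_[(G+(L-16)*d+(50-h)*u)/1e3,-.05]); return proj(c,P)
E
python3 - <<'E'
from h import *
for th in range(-10,71,10):
    for gx in (24,): print(th,gx,rows(np.radians(th),gx=gx)[[0,2,4],1].round(0),end=' | ')
    print(rows(np.radians(th),L=48,gx=28)[[0,2,4],1].round(0))
E
```

```text
-10 24 [248. 174. 296.] | [244. 169. 295.]
0 24 [221. 179. 273.] | [215. 174. 270.]
10 24 [201. 188. 254.] | [194. 183. 250.]
20 24 [187. 198. 239.] | [181. 194. 234.]
30 24 [180. 211. 227.] | [174. 207. 222.]
40 24 [178. 225. 219.] | [173. 222. 215.]
50 24 [180. 240. 215.] | [176. 238. 212.]
60 24 [185. 256. 215.] | [182. 255. 212.]
70 24 [193. 273. 217.] | [192. 273. 215.]
```

>>> {"name": "arm_command", "arguments": {
  "series": [
    [[0,-20,0,0],[0,-20,0,0],[12,0,0,0],[9,0,0,0],[0,7,0,0],[0,5,0,0],[-2,4,0,0],[0,0,0,0]]
  ]
}}

```text
t: 6.95
tcp_pos: [0.4938, -0.1147, 0.0176]
tool_rot: [0.496, 0.505, -0.499, 0.499]
force: [-7.7, -2.3, -5.8]
finger_gap: 0.651
```

```bash
cat > st.py <<'E'
from h import *
import sys
s,T=pose(); print(s['t'],T[:3,3].round(4),s['force'].round(2),s['ft_torque'].round(3),round(float(s['finger_gap']),3))
im=snapshot('wrist'); g=mask(im,*GREEN); hsv=cv2.cvtColor(im,cv2.COLOR_RGB2HSV)
for col in (140,165,400):
    v=np.where(g[:,col]>0,hsv[:,col,2],0).astype(int); e=np.where(np.abs(v[3:]-v[:-3])>40)[0]+1
    runs=np.split(e,np.where(np.diff(e)>2)[0]+1); print(col,[(int(r.mean()),int(v[min(int(r.mean())+6,419)])) for r in runs if len(r)])
cv2.imwrite(f'pics/{sys.argv[1]}.png',im[:,:,::-1])
E
python3 st.py w4
```

```text
6.95 [ 0.4938 -0.1147  0.0176] [-7.68 -2.32 -5.83] [-0.285  1.365 -0.39 ] 0.651
140 [(195, 46), (208, 214), (260, 0)]
165 [(195, 91), (201, 47), (208, 214), (260, 0)]
400 [(202, 44), (211, 201), (263, 0)]
```

>>> {"name": "arm_command", "arguments": {
  "series": [
    [[0,0,0,0.035],[0,4,0,0],[-1,4,0,0],[-2,3,0,0],[-2,3,0,0],[0,0,0,0]]
  ]
}}

```text
t: 7.6
tcp_pos: [0.5046, -0.1145, 0.0231]
tool_rot: [-0.503, -0.499, 0.508, -0.489]
force: [-13.0, -3.1, 3.6]
finger_gap: 0.65
```

```bash
python3 st.py w5
```

```text
7.6 [ 0.5046 -0.1145  0.0231] [-12.97  -3.07   3.58] [-0.6    2.143 -0.208] 0.65
140 [(210, 204), (259, 0)]
165 [(209, 205), (259, 0)]
400 [(210, 197), (260, 0)]
```

Run:
```python
from h import *
for L in (36,40,44):
  for th in (10,15,20,25,30): print(L,th,rows(np.radians(th),L=L,gx=25)[[0,2,4],1].round(0),end=' | ')
  print()
```

```text
36 10 [233. 209. 285.] | 36 15 [224. 214. 277.] | 36 20 [217. 219. 269.] | 36 25 [212. 225. 262.] | 36 30 [207. 231. 256.] | 
40 10 [219. 200. 272.] | 40 15 [211. 205. 264.] | 40 20 [204. 210. 256.] | 40 25 [199. 216. 250.] | 40 30 [195. 222. 244.] | 
44 10 [205. 191. 259.] | 44 15 [198. 196. 251.] | 44 20 [192. 201. 243.] | 44 25 [187. 207. 237.] | 44 30 [184. 214. 231.] |
```

View pics/w5.png

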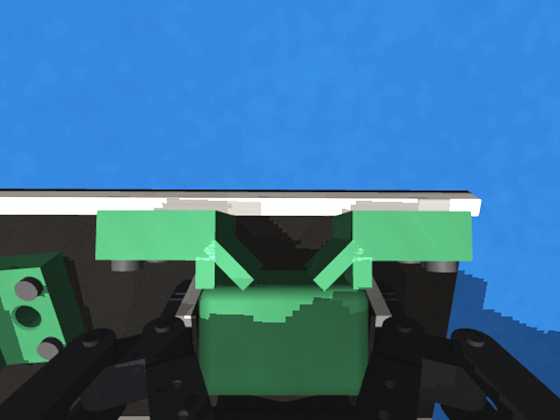

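The joint face is now edge-on to the camera against the rail (feet's front edge at row 210). The cap is tipped about 18°, with a few mm of slide in the pads. I'll continue the arc.

>>> {"name": "arm_command", "arguments": {
  "series": [
    [[-2,3,0,0],[-2,3,0,0],[-2,2,0,0],[-2,2,0,0],[0,0,0,0]]
  ]
}}

```text
t: 8.15
tcp_pos: [0.5161, -0.1145, 0.0307]
tool_rot: [-0.504, -0.498, 0.508, -0.49]
force: [-9.4, 1.2, -0.3]
finger_gap: 0.652
```

```bash
python3 st.py w6
```

```text
8.15 [ 0.5161 -0.1145  0.0307] [-9.42  1.23 -0.25] [-0.019  1.614 -0.134] 0.652
140 [(209, 189), (256, 0)]
165 [(209, 193), (255, 118), (261, 0), (265, 0)]
400 [(209, 189), (256, 159), (263, 0)]
```

>>> {"name": "arm_command", "arguments": {
  "series": [
    [[2,2,0,0],[3,1,0,0],[3,1,0,0],[0,2,0,0],[0,2,0,0],[0,0,0,0]]
  ]
}}

```text
t: 8.8
tcp_pos: [0.5154, -0.1138, 0.0259]
tool_rot: [-0.5, -0.504, 0.511, -0.486]
force: [-29.5, -4.4, 34.9]
finger_gap: 0.658
```

```bash
python3 st.py w7
```

```text
8.8 [ 0.5154 -0.1138  0.0259] [-29.54  -4.39  34.94] [-1.413  5.003 -0.497] 0.658
140 [(211, 188), (258, 0)]
165 [(211, 191), (257, 105), (264, 0), (268, 0)]
400 [(212, 189), (259, 103), (270, 0)]
```

Forces rose because the edge is on the floor, so I lift and push on.

>>> {"name": "arm_command", "arguments": {
  "series": [
    [[-4,0,0,0],[-4,0,0,0],[-2,2,0,0],[-1,3,0,0],[0,0,0,0]]
  ]
}}

```text
t: 9.35
tcp_pos: [0.5201, -0.1128, 0.0324]
tool_rot: [-0.5, -0.504, 0.511, -0.484]
force: [-21.7, -3.1, 3.1]
finger_gap: 0.654
```

```bash
python3 st.py w8
```

```text
9.35 [ 0.5201 -0.1128  0.0324] [-21.69  -3.08   3.1 ] [-0.883  4.16  -0.477] 0.654
140 [(211, 188), (258, 0)]
165 [(211, 189), (257, 104), (264, 0), (269, 0)]
400 [(212, 186), (258, 112), (270, 0)]
```

Run:
```python
from h import *
sc=snapshot('scene'); w=cv2.imread('pics/w8.png')
cv2.imwrite('pics/v8.png',np.hstack([w[160:420,90:480],cv2.resize(sc[150:245,200:320,::-1],(330,260),interpolation=cv2.INTER_CUBIC)]))
```

```text
(no output)
```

View pics/v8.png

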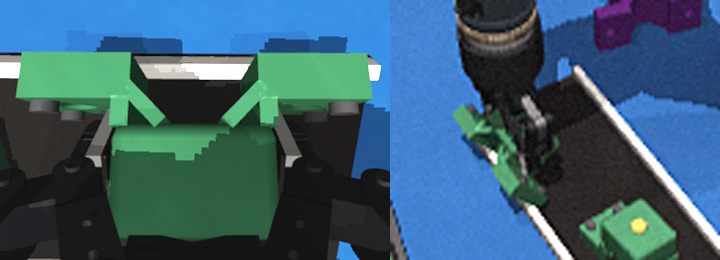

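View 8 of 12: the cap is tipped about 35° against the rail, but it slid in the pads until the fingertips jammed on the feet, so it turns no further in this grip. I'll set it back in the lane and regrip closer to its top end.

>>> {"name": "arm_command", "arguments": {
  "series": [
    [[-8,-6,0,0],[0,-15,0,0],[0,-20,0,0],[0,-19,0,0],[8,0,0,0],[6,0,0,0],[0,0,0,0]]
  ]
}}

```text
t: 10.15
tcp_pos: [0.4759, -0.1161, 0.0278]
tool_rot: [0.506, 0.493, -0.506, 0.495]
force: [-0.2, -0.2, -5.3]
finger_gap: 0.652
```

>>> {"name": "arm_command", "arguments": {
  "series": [
    [[0,0,0,0],[0,0,0,0],[0,0,0,0],[0,0,0,0],[0,0,0,0],[0,0,0,0]]
  ],
  "jaw": 100
}}

```text
t: 10.75
tcp_pos: [0.4744, -0.1156, 0.0286]
tool_rot: [0.506, 0.494, -0.506, 0.494]
force: [-0.1, -0.8, -1.3]
finger_gap: 1.001
```

>>> {"name": "arm_command", "arguments": {
  "series": [
    [[-30,0,0,0],[-40,0,0,0],[-40,0,0,0],[-30,0,0,0],[0,0,0,0],[0,0,0,0]]
  ]
}}

```text
t: 11.35
tcp_pos: [0.4741, -0.1155, 0.1689]
tool_rot: [0.506, 0.493, -0.506, 0.495]
force: [0.1, 0.4, -0.4]
finger_gap: 0.995
```

```bash
cat > lie.py <<'E'
from h import *
import sys
s,T=pose(); im=snapshot('wrist'); cv2.imwrite(f'pics/{sys.argv[1]}.png',im[:,:,::-1]); np.save(f'{sys.argv[1]}.npy',T)
print(s['t'],T[:3,3].round(4),'z',T[:3,2].round(4),round(float(s['finger_gap']),3))
c=cam('wrist',T); g=mask(im,*GREEN); hsv=cv2.cvtColor(im,cv2.COLOR_RGB2HSV)
m=((g>0)&(hsv[:,:,2]>190)).astype(np.uint8)
for b in blobs(m,400):
    x,y,w,h=cv2.boundingRect(b); r=cv2.minAreaRect(b); print((x,y,w,h),ray(c,[(x,y),(x+w,y+h)],0.054).round(4).tolist())
    print(' box',ray(c,cv2.boxPoints(r),0.054).round(4).tolist())
E
python3 lie.py w9
```

```text
11.35 [ 0.4741 -0.1155  0.1689] z [-2.420e-02 -9.997e-01  8.000e-04] 0.995
(2, 165, 86, 68) [[0.5083, 0.0803, 0.054], [0.4556, 0.0293, 0.054]]
 box [[0.503, 0.082, 0.054], [0.508, 0.025, 0.054], [0.4606, 0.0288, 0.054], [0.4549, 0.0889, 0.054]]
(199, 168, 118, 72) [[0.5028, -0.0583, 0.054], [0.4458, -0.1419, 0.054]]
 box [[0.4787, -0.0428, 0.054], [0.5179, -0.068, 0.054], [0.4699, -0.1487, 0.054], [0.426, -0.1261, 0.054]]
(297, 168, 71, 34) [[0.5011, -0.1276, 0.054], [0.4747, -0.1789, 0.054]]
 box [[0.5011, -0.1276, 0.054], [0.4999, -0.1771, 0.054], [0.4755, -0.1782, 0.054], [0.4767, -0.1273, 0.054]]
(107, 149, 50, 62) [[0.5177, 0.0044, 0.054], [0.4716, -0.0245, 0.054]]
 box [[0.515, 0.0052, 0.054], [0.5197, -0.0218, 0.054], [0.4741, -0.0248, 0.054], [0.4688, 0.0036, 0.054]]
```

The cap is lying again in the lane (feet centre y -0.1186, joint face x ≈ 0.501, parallel to the lane). I regrip 50 mm from the joint face.

>>> {"name": "arm_command", "arguments": {
  "series": [
    [[20,-23,4,0],[35,0,0,0],[35,0,0,0],[35,0,0,0],[20,0,0,0],[12,0,0,0],[5,0,0,0],[0,0,0,0]]
  ]
}}

```text
t: 12.2
tcp_pos: [0.4503, -0.1186, 0.0056]
tool_rot: [-0.506, -0.495, 0.506, -0.493]
force: [0.2, 0.2, 0.2]
finger_gap: 1.002
```

>>> {"name": "arm_command", "arguments": {
  "series": [
    [[0,0,0,0],[0,0,0,0],[0,0,0,0],[0,0,0,0],[0,0,0,0],[0,0,0,0],[-3,0,0,0],[-4,7,0,0],[0,10,0,0],[0,10,0,0]]
  ],
  "jaw": 0,
  "force": 20
}}

```text
t: 13.2
tcp_pos: [0.4793, -0.1199, 0.0134]
tool_rot: [0.506, 0.493, -0.506, 0.494]
force: [-0.5, -0.2, -4.1]
finger_gap: 0.655
```

>>> {"name": "arm_command", "arguments": {
  "series": [
    [[0,4,0,0],[0,4,0,0],[0,4,0,0],[-2,2,0,0],[-3,2,0,0],[0,0,0,0]]
  ]
}}

```text
t: 13.8
tcp_pos: [0.4878, -0.1175, 0.0175]
tool_rot: [-0.504, -0.499, 0.508, -0.489]
force: [-10.5, -0.4, 1.0]
finger_gap: 0.654
```

```bash
python3 st.py w10
python3 - <<'E'
from h import *
for L in (46,50):
  for th in (0,10,20,30,40,50,60): print(L,th,rows(np.radians(th),L=L,gx=25)[[0,2,4],1].round(0),end=' | ')
  print()
E
```

```text
13.8 [ 0.4878 -0.1175  0.0175] [-10.48  -0.35   1.02] [-0.112  1.588 -0.143] 0.654
140 [(181, 50), (193, 212), (247, 0)]
165 [(183, 50), (193, 213), (247, 0)]
400 [(183, 50), (194, 201), (247, 0)]
46 0 [219. 177. 272.] | 46 10 [199. 186. 252.] | 46 20 [185. 197. 237.] | 46 30 [178. 209. 225.] | 46 40 [176. 224. 218.] | 46 50 [178. 239. 214.] | 46 60 [184. 256. 214.] | 
50 0 [205. 168. 259.] | 50 10 [185. 176. 239.] | 50 20 [172. 188. 224.] | 50 30 [166. 201. 213.] | 50 40 [166. 216. 207.] | 50 50 [170. 232. 205.] | 50 60 [177. 249. 206.] |
```

>>> {"name": "arm_command", "arguments": {
  "series": [
    [[-2,3,0,0],[-2,3,0,0],[-2,3,0,0],[-2,2,0,0],[-2,2,0,0],[0,0,0,0]]
  ]
}}

```text
t: 14.45
tcp_pos: [0.5024, -0.118, 0.0276]
tool_rot: [-0.504, -0.498, 0.507, -0.49]
force: [-6.7, 2.0, -0.1]
finger_gap: 0.653
```

```bash
python3 st.py w11
```

```text
14.45 [ 0.5024 -0.118   0.0276] [-6.69  2.02 -0.11] [ 0.27   1.198 -0.134] 0.653
140 [(192, 204), (240, 0)]
165 [(192, 203), (241, 0)]
400 [(192, 196), (241, 0)]
```

>>> {"name": "arm_command", "arguments": {
  "series": [
    [[0,3,0,0],[0,3,0,0],[0,3,0,0],[0,3,0,0],[-1,2,0,0],[0,0,0,0]]
  ]
}}

```text
t: 15.1
tcp_pos: [0.5155, -0.1183, 0.0296]
tool_rot: [-0.504, -0.498, 0.508, -0.49]
force: [-10.1, 2.2, 8.6]
finger_gap: 0.652
```

```bash
python3 st.py w12
```

```text
15.1 [ 0.5155 -0.1183  0.0296] [-10.06   2.22   8.64] [ 0.181  1.623 -0.126] 0.652
140 [(202, 182), (248, 0)]
165 [(203, 185), (247, 115), (263, 0)]
400 [(203, 184), (248, 113), (257, 162), (264, 0)]
```

Run:
```python
from h import *
from scipy.optimize import least_squares
obs=[(193,182,247),(192,None,240.5),(203,None,248)]
for gx in (10,14,19,25):
    def f(p,o,L): 
        r=rows(p[0],L=L,h=gx+2.5,gx=gx)[[0,2,4],1]; return [r[i]-o[i] for i in range(3) if o[i]]
    for L0 in (48,):
        out=[]
        for o in obs:
            a=least_squares(f,[.4],args=(o,L0)); b=least_squares(lambda p:f(p[:1],o,p[1]*40),[.5,1.]); out.append((np.degrees(a.x[0]).round(1),a.fun.round(0).tolist(),'free',np.degrees(b.x[0]).round(1),(b.x[1]*40).round(1)))
        print(gx,out)
```

```text
10 [(np.float64(6.3), [-1.0, -8.0, -0.0], 'free', np.float64(9.9), np.float64(45.0)), (np.float64(7.5), [-3.0, 3.0], 'free', np.float64(30.9), np.float64(32.8)), (np.float64(4.1), [-5.0, 5.0], 'free', np.float64(41.8), np.float64(23.7))]
14 [(np.float64(7.0), [-1.0, -7.0, -0.0], 'free', np.float64(9.9), np.float64(45.7)), (np.float64(8.2), [-3.0, 3.0], 'free', np.float64(30.2), np.float64(35.3)), (np.float64(4.5), [-5.0, 5.0], 'free', np.float64(40.9), np.float64(27.2))]
19 [(np.float64(8.0), [-1.0, -5.0, -1.0], 'free', np.float64(9.9), np.float64(46.6)), (np.float64(9.4), [-3.0, 3.0], 'free', np.float64(29.5), np.float64(38.2)), (np.float64(5.1), [-5.0, 5.0], 'free', np.float64(39.8), np.float64(31.3))]
25 [(np.float64(9.4), [-0.0, -2.0, -0.0], 'free', np.float64(9.9), np.float64(47.6)), (np.float64(11.4), [-3.0, 2.0], 'free', np.float64(28.7), np.float64(41.5)), (np.float64(6.1), [-5.0, 5.0], 'free', np.float64(38.7), np.float64(35.9))]
```

Tip angle is about 39°, and the cap has slid so the fingertips touch the feet again. Only about 10° more is needed. I'll open the jaws slightly and push the feet with the fingertips, with the lower edge pinned at the rail.

>>> {"name": "arm_command", "arguments": {
  "series": [
    [[0,3,0,0],[0,3,0,0],[0,3,0,0],[0,0,0,0]]
  ],
  "jaw": 76
}}

```text
t: 15.55
tcp_pos: [0.5322, -0.1216, 0.0297]
tool_rot: [0.506, 0.493, -0.505, 0.496]
force: [-0.6, 0.6, 0.3]
finger_gap: 0.757
```

```bash
python3 st.py w13
python3 - <<'E'
from h import *
sc=snapshot('scene'); w=cv2.imread('pics/w13.png')
cv2.imwrite('pics/v9.png',np.hstack([w[140:420,90:480],cv2.resize(sc[150:245,200:320,::-1],(354,280),interpolation=cv2.INTER_CUBIC)]))
E
```

```text
15.55 [ 0.5322 -0.1216  0.0297] [-0.64  0.61  0.26] [-0.027  0.03   0.003] 0.757
140 [(212, 133), (240, 177), (248, 0), (272, 156), (291, 0)]
165 [(212, 133), (240, 172), (270, 86), (287, 0)]
400 [(208, 131), (238, 173), (251, 0), (259, 167), (270, 79), (286, 0)]
```

View pics/v9.png

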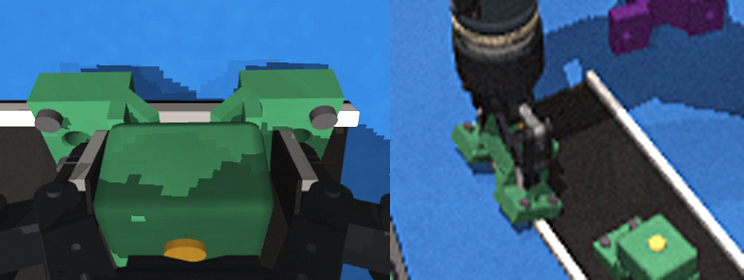

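View 9: the cap has tipped well past balance and leans over the far rail; its yellow top is visible at crop (185,250) and the fingers straddle the block. I'll grip it, lift it over the rail and set it down mid-lane.

>>> {"name": "arm_command", "arguments": {
  "series": [
    [[0,0,0,0],[0,0,0,0],[0,0,0,0],[0,0,0,0],[-10,0,0,0],[-15,-5,0,0],[0,-20,0,0],[0,-20,0,0],[0,-20,0,0],[0,0,0,0]]
  ],
  "jaw": 0,
  "force": 30
}}

```text
t: 16.65
tcp_pos: [0.4606, -0.1177, 0.054]
tool_rot: [-0.505, -0.496, 0.507, -0.491]
force: [-0.4, 1.3, -4.7]
finger_gap: 0.657
```

>>> {"name": "arm_command", "arguments": {
  "series": [
    [[8,0,0,0],[8,0,0,0],[4,0,0,0],[3,0,0,0],[3,0,0,0],[0,0,0,0]]
  ]
}}

```text
t: 17.25
tcp_pos: [0.4648, -0.1191, 0.0278]
tool_rot: [-0.506, -0.494, 0.506, -0.494]
force: [0.2, 0.8, -4.9]
finger_gap: 0.652
```

```bash
python3 st.py w14
```

```text
17.25 [ 0.4648 -0.1191  0.0278] [ 0.17  0.8  -4.91] [-0.037 -0.078 -0.001] 0.652
140 [(210, 122), (247, 0), (270, 0)]
165 [(210, 121), (261, 141), (267, 43), (279, 138), (293, 0)]
400 [(207, 121), (266, 49), (291, 0)]
```

Not on the floor yet (weight still carried), so I lower further until contact.

>>> {"name": "arm_command", "arguments": {
  "series": [
    [[3,0,0,0],[3,0,0,0],[3,0,0,0],[0,0,0,0]]
  ]
}}

```text
t: 17.7
tcp_pos: [0.4687, -0.1199, 0.0235]
tool_rot: [0.507, 0.491, -0.504, 0.497]
force: [3.3, 5.7, 29.8]
finger_gap: 0.653
```

>>> {"name": "arm_command", "arguments": {
  "series": [
    [[3,0,0,0],[3,0,0,0],[0,0,0,0]]
  ]
}}

```text
t: 18.0
tcp_pos: [0.4727, -0.1207, 0.0184]
tool_rot: [0.509, 0.487, -0.503, 0.499]
force: [9.8, 10.1, 32.2]
finger_gap: 0.653
```

>>> {"name": "arm_command", "arguments": {
  "series": [
    [[-4,0,0,0],[0,0,0,0],[0,0,0,0],[0,0,0,0],[0,0,0,0],[-10,0,0,0],[-30,0,0,0],[-40,0,0,0],[-40,0,0,0],[0,0,0,0]]
  ],
  "jaw": 100
}}

```text
t: 19.0
tcp_pos: [0.4677, -0.1206, 0.1421]
tool_rot: [0.507, 0.49, -0.505, 0.498]
force: [0.3, -0.0, 0.6]
finger_gap: 1.0
```

>>> {"name": "arm_command", "arguments": {
  "series": [
    [[0,-15,0,0],[0,-15,0,0],[0,0,0,0]]
  ]
}}

```text
t: 19.3
tcp_pos: [0.4321, -0.1174, 0.1369]
tool_rot: [-0.506, -0.495, 0.507, -0.492]
force: [-0.9, -0.6, -0.3]
finger_gap: 1.001
```

Run:
```python
from h import *
s,T=pose(); im=snapshot('wrist'); cv2.imwrite('pics/w15.png',im[:,:,::-1]); np.save('w15.npy',T)
print(s['t'],T[:3,3].round(4),T[:3,2].round(4),s['force'].round(1)); c=cam('wrist',T)
for b in blobs(mask(im,*GREEN),1500): print(cv2.boundingRect(b),ray(c,[cv2.minAreaRect(b)[0]],0.03).round(4))
y=mask(im,(20,120,120),(35,255,255))
for b in blobs(y,30):
    r=cv2.fitEllipse(b); print('dot',np.round(r[0],1),np.round(r[1],1),ray(c,[r[0]],0.065).round(4))
```

```text
19.3 [ 0.4321 -0.1174  0.1369] [-0.025  -0.9997 -0.002 ] [-0.9 -0.6 -0.3]
(198, 104, 178, 88) [[ 0.4742 -0.122   0.03  ]]
(0, 92, 142, 97) [[0.4839 0.0244 0.03  ]]
dot [287.5 152.9] [23.5 24.2] [[ 0.4763 -0.1224  0.065 ]]
dot [  1.3 150.7] [ 3.3 18.3] [[0.4817 0.0437 0.065 ]]
```

View pics/w15.png

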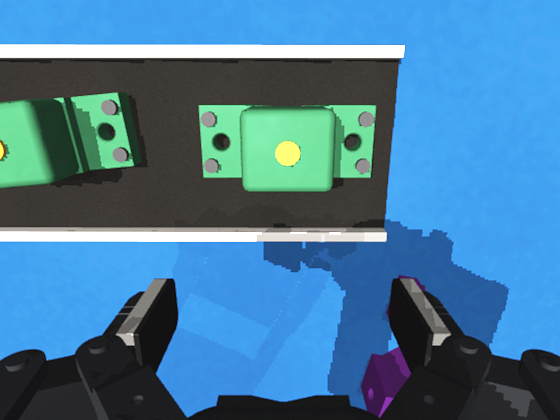

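View 10: the cap stands upright in the lane, dot at (287,153) and foot holes at (221,142) and (353,142). Next I look at the housing from above before gripping.

>>> {"name": "arm_command", "arguments": {
  "series": [
    [[-30,30,0,0],[-30,40,0,0],[0,40,0,0],[0,40,0,0],[0,40,0,0],[0,35,0,0],[0,0,0,0],[0,0,0,0],[0,0,0,0]]
  ]
}}

```text
t: 20.25
tcp_pos: [0.6586, -0.1235, 0.1965]
tool_rot: [-0.506, -0.495, 0.506, -0.493]
force: [0.0, 0.2, -0.5]
finger_gap: 1.0
```

Run:
```python
from h import *
def holes(im,box):
    x0,y0,x1,y1=box; m=cv2.inRange(cv2.cvtColor(im,cv2.COLOR_RGB2HSV),(0,0,0),(180,255,45))[y0:y1,x0:x1]
    return [(np.array(cv2.minEnclosingCircle(b)[0])+(x0,y0),cv2.contourArea(b)) for b in blobs(m,60)]
im=cv2.imread('pics/w15.png')[:,:,::-1].copy(); T=np.load('w15.npy'); c=cam('wrist',T)
for box in ((205,125,238,158),(337,125,370,158)):
    for p,a in holes(im,box): print('hole',p.round(1),a,ray(c,[p],0.02).round(4))
g=mask(im,*GREEN)
print('foot ends z=.02',ray(c,[(199,104),(376,104),(204,178),(373,178)],0.02).round(4).tolist())
s,T=pose(); im=snapshot('wrist'); cv2.imwrite('pics/w16.png',im[:,:,::-1]); np.save('w16.npy',T); c=cam('wrist',T)
print(s['t'],T[:3,3].round(4),T[:3,2].round(4))
for b in blobs(mask(im,*GREEN),800): print('green',cv2.boundingRect(b),[np.round(v,1) for v in cv2.minAreaRect(b)],ray(c,[cv2.minAreaRect(b)[0]],0.06).round(4))
for b in blobs(mask(im,(15,110,110),(35,255,255)),20): print('brass',np.round(cv2.minEnclosingCircle(b)[0],1),cv2.contourArea(b),ray(c,[cv2.minEnclosingCircle(b)[0]],0.068).round(4))
cv2.imwrite('pics/v11.png',im[:,:,::-1])
```

```text
hole [221.4 140. ] 61.0 [[ 0.479  -0.0768  0.02  ]]
foot ends z=.02 [[0.5035, -0.0636, 0.02], [0.5005, -0.183, 0.02], [0.4524, -0.0623, 0.02], [0.4494, -0.1836, 0.02]]
20.25 [ 0.6586 -0.1235  0.1965] [-2.420e-02 -9.997e-01 -7.000e-04]
green (175, 94, 168, 99) [array([255.9, 142.4]), array([164.4,  70.3]), np.float64(12.5)] [[ 0.7009 -0.1055  0.06  ]]
green (226, 324, 118, 78) [array([284.5, 362.5]), array([ 77., 117.]), np.float64(90.0)] [[ 0.4998 -0.1224  0.06  ]]
green (0, 322, 32, 39) [array([ 10.2, 338.2]), array([33.8, 34.3]), np.float64(69.8)] [[0.5321 0.1229 0.06  ]]
brass [541.5 180. ] 727.0 [[ 0.6688 -0.3194  0.068 ]]
brass [284.7 387.5] 155.5 [[ 0.4789 -0.122   0.068 ]]
brass [218.9 113.9] 91.5 [[ 0.7227 -0.0808  0.068 ]]
brass [303.  132.6] 89.0 [[ 0.7082 -0.1405  0.068 ]]
brass [211.5 159.5] 87.0 [[ 0.6902 -0.0728  0.068 ]]
brass [292.5 177. ] 84.5 [[ 0.6756 -0.1324  0.068 ]]
brass [ 92.  222.5] 36.5 [[0.6431 0.0247 0.068 ]]
```

View pics/v11.png

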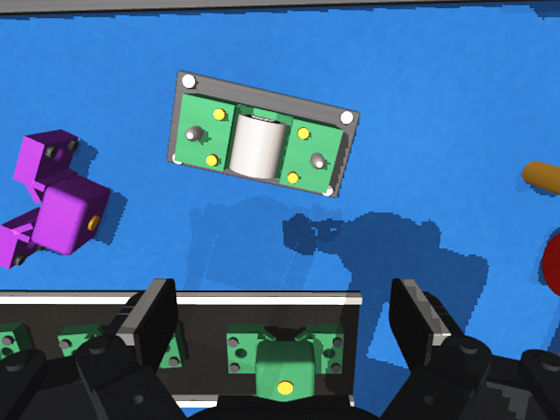

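View 11: the housing's four pins are at (219,114), (303,133), (212,160), (293,177). Their spacing of 61.4 x 33.5 mm matches the 62 x 34 given. Its centre is (0.6992, -0.1066) and its y line is turned 0.240 rad. The cap is at (0.4764, -0.1228), parallel to the tool. I grip the cap.

>>> {"name": "arm_command", "arguments": {
  "series": [
    [[0,-36,1,0],[0,-37,1,0],[0,-37,1,0],[0,-36,1,0],[0,-36,0,0],[30,0,0,0],[35,0,0,0],[35,0,0,0],[35,0,0,0],[0,0,0,0]]
  ]
}}

```text
t: 21.3
tcp_pos: [0.4742, -0.1221, 0.0594]
tool_rot: [-0.505, -0.497, 0.507, -0.491]
force: [-1.5, -0.3, -0.0]
finger_gap: 0.996
```

>>> {"name": "arm_command", "arguments": {
  "series": [
    [[0,0,0,0],[0,0,0,0]]
  ]
}}

```text
t: 21.5
tcp_pos: [0.4785, -0.124, 0.0641]
tool_rot: [0.506, 0.493, -0.506, 0.495]
force: [-0.0, 0.5, -0.6]
finger_gap: 1.0
```

>>> {"name": "arm_command", "arguments": {
  "series": [
    [[20,-2,-1,0],[15,0,0,0],[5,0,0,0],[0,0,0,0],[0,0,0,0]]
  ]
}}

```text
t: 22.0
tcp_pos: [0.4765, -0.1228, 0.0235]
tool_rot: [0.506, 0.493, -0.506, 0.495]
force: [0.5, -0.9, 0.1]
finger_gap: 0.999
```

>>> {"name": "arm_command", "arguments": {
  "series": [
    [[0,0,0,0],[0,0,0,0],[0,0,0,0],[0,0,0,0],[0,0,0,0],[0,0,0,0],[0,0,0,0],[0,0,0,0]]
  ],
  "jaw": 0,
  "force": 80
}}

```text
t: 22.8
tcp_pos: [0.4761, -0.1224, 0.0232]
tool_rot: [0.506, 0.494, -0.506, 0.494]
force: [-0.3, 1.0, 5.6]
finger_gap: 0.643
```

>>> {"name": "arm_command", "arguments": {
  "series": [
    [[-20,0,0,0],[-35,0,0,0],[-40,0,0,0],[-35,10,0,0],[0,35,-4,0],[0,40,-4,0],[0,40,-4,0],[0,40,-4,0],[0,35,-4,0],[0,22,-1,0]]
  ]
}}

```text
t: 23.8
tcp_pos: [0.6998, -0.1059, 0.1509]
tool_rot: [0.506, 0.494, -0.506, 0.494]
force: [0.4, -0.6, -5.2]
finger_gap: 0.648
```

>>> {"name": "arm_command", "arguments": {
  "series": [
    [[0,0,0,0.1],[0,0,0,0.1],[0,0,0,0.016],[0,0,0,0],[0,0,0,0],[0,0,0,0]]
  ]
}}

```text
t: 24.4
tcp_pos: [0.6979, -0.1068, 0.1522]
tool_rot: [-0.556, -0.437, 0.556, -0.437]
force: [0.7, 0.1, -3.8]
finger_gap: 0.649
```

```bash
python3 - <<'E'
from h import *
s,T=pose(); im=snapshot('wrist'); cv2.imwrite('pics/w17.png',im[:,:,::-1]); np.save('w17.npy',T)
print(s['t'],T[:3,3].round(4),T[:3,1].round(4),T[:3,2].round(4),s['force'].round(1),s['ft_torque'].round(3))
d=np.array([.6992,-.1066,0])-T[:3,3]; d[2]=0; print('to go (tool mm)',(T[:3,:3].T@d*1e3).round(1),'yaw err',np.arctan2(-T[0,2],-T[1,2])-.2399)
E
python3 st.py w18
```

```text
24.4 [ 0.6979 -0.1068  0.1522] [ 9.715e-01 -2.372e-01 -4.000e-04] [-0.2372 -0.9715 -0.    ] [ 0.7  0.1 -3.8] [-0.032  0.02   0.01 ]
to go (tool mm) [-0.   1.2 -0.5] yaw err -0.0004305499069379437
24.45 [ 0.698  -0.1069  0.1523] [ 0.68 -1.15 -4.82] [ 0.008 -0.017  0.039] 0.644
140 [(415, 73)]
165 [(213, 66), (223, 207), (235, 0), (255, 203), (270, 121), (281, 181), (299, 0)]
400 [(212, 65), (223, 202), (236, 0), (253, 113), (299, 0)]
```

>>> {"name": "arm_command", "arguments": {
  "series": [
    [[20,1,0,0],[20,0,0,0],[8,0,0,0],[0,0,0,0],[0,0,0,0]]
  ]
}}

```text
t: 25.0
tcp_pos: [0.6997, -0.1072, 0.1049]
tool_rot: [0.556, 0.436, -0.556, 0.437]
force: [0.2, 0.5, -4.5]
finger_gap: 0.646
```

>>> {"name": "arm_command", "arguments": {
  "series": [
    [[3,0,0,0],[3,0,0,0],[3,0,0,0],[3,0,0,0],[0,0,0,0]]
  ]
}}

```text
t: 25.5
tcp_pos: [0.6985, -0.1061, 0.0917]
tool_rot: [-0.556, -0.437, 0.556, -0.436]
force: [-0.7, 3.0, -4.8]
finger_gap: 0.645
```

Dowels entered at low force. I press down in small steps.

>>> {"name": "arm_command", "arguments": {
  "series": [
    [[3,0,0,0],[3,0,0,0],[3,0,0,0],[0,0,0,0]]
  ]
}}

```text
t: 25.9
tcp_pos: [0.6987, -0.106, 0.0845]
tool_rot: [0.556, 0.437, -0.556, 0.436]
force: [-4.5, 5.3, 3.9]
finger_gap: 0.646
```

>>> {"name": "arm_command", "arguments": {
  "series": [
    [[2,0,0,0],[2,0,0,0],[2,0,0,0],[2,0,0,0],[0,0,0,0],[0,0,0,0]]
  ],
  "force": 110,
  "jaw": 0
}}

```text
t: 26.5
tcp_pos: [0.6987, -0.106, 0.0794]
tool_rot: [0.556, 0.437, -0.556, 0.436]
force: [-7.5, 7.2, 15.1]
finger_gap: 0.637
```

>>> {"name": "arm_command", "arguments": {
  "series": [
    [[2,-1,-1,0],[2,-1,-0.5,0],[2,0,0,0],[2,0,0,0],[0,0,0,0],[0,0,0,0],[0,0,0,0]]
  ]
}}

```text
t: 27.2
tcp_pos: [0.6988, -0.1059, 0.0793]
tool_rot: [0.557, 0.435, -0.556, 0.438]
force: [-17.1, 4.2, 44.6]
finger_gap: 0.644
```

Run:
```python
from h import *
s,T=pose(); print(s['t'],T[:3,3].round(4),T[:3,2].round(4),s['force'].round(1),s['ft_torque'].round(2))
im=snapshot('wrist'); sc=snapshot('scene')
c=cam('scene'); print('housing px',proj(c,[[.699,-.1066,.06],[.699,-.1066,.12]]).round(0).tolist())
cv2.imwrite('pics/v12.png',np.hstack([im[120:420,90:480],cv2.resize(sc[185:275,150:250],(333,300),interpolation=cv2.INTER_CUBIC)])[:,:,::-1])
```

```text
27.2 [ 0.6988 -0.1059  0.0793] [-2.379e-01 -9.713e-01  9.000e-04] [-17.1   4.2  44.6] [ 1.51  2.79 -0.11]
housing px [[185.0, 229.0], [181.0, 214.0]]
```

View pics/v12.png

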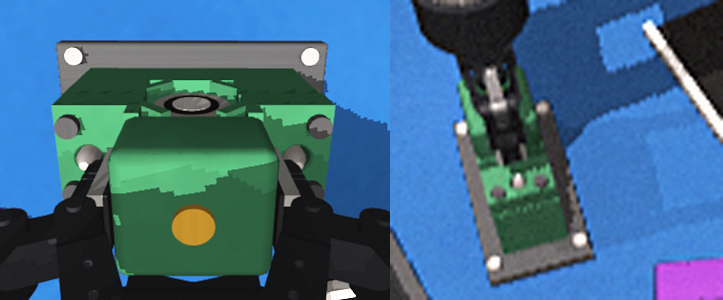

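View 12: the cap sits on the housing with the dowel tips showing in both foot holes, at crop (88,157) and (298,157). TCP z stayed at 0.0793 while the force rose from 15 to 45 N, so it has bottomed out. I ease to a moderate hold.

>>> {"name": "arm_command", "arguments": {
  "series": [
    [[-2,-1,0,0],[-2,-1,0,0],[0,-1,0,0],[0,0,0,0],[0,0,0,0],[0,0,0,0],[0,0,0,0]]
  ]
}}

```text
t: 28.0
tcp_pos: [0.6987, -0.106, 0.0794]
tool_rot: [0.559, 0.433, -0.554, 0.44]
force: [-4.6, 2.1, 25.4]
finger_gap: 0.646
```

Run:
```python
from h import *
from station import ticket
s,T=pose(); im=snapshot('wrist'); c=cam('wrist',T)
b=blobs(mask(im,(15,110,80),(35,255,255))[200:],200)[0]; p=np.array(cv2.fitEllipse(b)[0])+(0,200); print('top dot',p.round(1),ray(c,[p],.121).round(4))
print('tool tilt',np.arccos(-T[2,0]).round(4),'yaw err',round(float(np.arctan2(-T[0,2],-T[1,2])-.2399),4),T[:3,3].round(4),s['force'].round(1),np.abs(s['qd']).max().round(4))
print(ticket.sign_off())
```

```text
top dot [283.  344.3] [[ 0.6988 -0.1074  0.121 ]]
tool tilt 0.0109 yaw err 0.0006 [ 0.6987 -0.106   0.0794] [-4.6  2.1 25.4] 0.0019
the job is handed in; nothing more can be done
None
```

I stood the fallen cap up in the lane, fitted it over both dowels, pressed it down to a hard stop, and handed the job in at about 28 s (limit 54 s) still holding it. Sign-off gives no verdict, so these are my own checks.

**Standing it up:** Tipping the cap against the far rail stalled in the first grip. It slid in the pads until the fingertips met its feet. I set it down, regripped nearer its top, and got it past balance by pushing the feet with the fingertips. I then lifted it off the rail and set it down mid-lane. The wrist picture showed it upright there.

**Last checks:**
- **Seating:** the tool (TCP) stopped at 0.0794 m against 0.0792 m expected when flush, and did not go lower when the force rose from 15 N to 45 N. I then eased off, and the hold reads about 25 N downward.
- **Position:** the yellow dot on the cap's top, seen from the wrist camera, is within about 1 mm of the measured housing centre.
- **Alignment:** the tool's in-line error is 0.001 rad and its tilt 0.011 rad. I did not measure the cap's own tilt separately.
- **Side load:** about 5 N sideways remains against the dowels.
- **Forces:** the wrist reading peaked at about 46 N in total, applied through the fingers and the cap.
- **Other items:** I saw none of the other parts touched, but I did not re-measure the spares or tools at the end.

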